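# Set the docked slide gauge on its master pin, unhitch it from the ball and hold it up

## Task

The slide gauge is docked on a ball post of its stand by a spring-latched coupler. First slide the gauge's moving jaw shut, until it bears firmly on the upright master pin. Then squeeze the coupler's latch plate in against its spring, lift the gauge straight up off the ball and finish holding it level and still, latch still squeezed, about 10 cm above its dock, with the jaw setting kept; do not put it down or let go, and leave everything else on the bench where it is.

Things in the scene. Friction and masses are not known exactly. Their poses are not given: they have to be found in the camera images.
- stand: Fixed grey stand; origin on the bench under the ball, x along the gauge's beam from the ball (about to the robot's left, +-30 deg), z up. Foot plate x -52..182, y -42..50, 12 mm thick. At x=y=0 a 28 mm post to height 32 mm, 10 mm neck, steel ball 24 mm across (height 52 to 70 mm, flat underside). Two saddles, 28 mm wide, tops at height 71 mm, at x 30..42 and 150..170, guide the beam (1 mm play).
- master_pin: Fixed upright steel pin (turned shaft), 20 mm diameter, part of the stand at stand x=112, y=+26 mm; its origin is the centre of its foot, on the foot plate at height 12 mm; its top is at height 74 mm.
- gauge: The loose gauge, 0.5 kg +-25 %, balanced near the coupler. Axes along the stand's when docked; origin on the coupler's axis, then 70 mm above the bench. Coupler block 39 x 39 mm, top z=+9, its socket on the ball with 1.5 mm play. Beam 14 x 14 mm to x=175 (z -12..2). Balance weight at x -48..-18. Fixed jaw at x 122..131, out to y=42, just beyond the pin. 25 mm of rise frees it from ball, pin and saddles.
- coupler (a point): Where to grip the gauge: middle of the coupler, 3 mm below the gauge's origin, gauge's axes. Fingers close along its y axis: one on the fixed thumb rest on the -y side (outer face at y=-25 mm, 28 mm wide, z -15..+15 from here), one on the latch plate (face at y=+35 mm, +26 mm when squeezed in). It comes off the ball only with the latch squeezed.
- latch_plate (a point): Centre of the outer face of the latch's steel finger plate, 28 mm wide (x), z -22 to +12 mm in the gauge's frame (36 mm wide at its foot, below z=-19), on the gauge's +y side. Moves with the latch towards -y.
- latch (a joint): Latch travel in m, 0 = locked (the keeper bar is hooked under the ball), 0.009 = squeezed fully in. The ball is free above 0.006. The spring needs 4 N to start and 8.5 N at the end; it springs back when let go.
- jaw_grip (a point): Centre of the black thumb grip on the moving jaw's slider: block 22 mm long (x), 16 mm wide (y), 36 mm high, top 111 mm above the bench when docked, above a steel slider 28 x 16 mm. Axes are the gauge's. The jaw, 8 mm thick, reaches from the slider to y=+42 mm, 54 to 66 mm above the bench.
- jaw (a joint): Slide of the moving jaw along the beam, m: 0 = wide open (next to the coupler), grows in the gauge's +x direction. It bears on the master pin at about 0.030 (within 1.5 mm, from the play in the dock). Drags with 0.8 N and stays where it is left.
- hex_key: Bystander: dark L key 30 x 79 x 7 mm lying on the bench behind the stand; origin under its centre.
- gap_gauge: Bystander: grey gauge block with a black stud, 18 x 52 x 18 mm, near the stand on the robot's side; origin under its centre.
- tape_roll: Bystander: tape roll 68 mm across, 19 mm high, lying flat; origin under its centre.
- beaker_100: Bystander: glass beaker 52 mm across, 70 mm high; origin under its centre.

How it is judged:
On the way, in this order (a step that is already met when the one before it is completed fails the run):
1. the moving jaw bears on the master pin with more than 2 N, the gauge still docked (contact force between jaw and master_pin above 2 N and value of joint jaw above 0.027 m and distance of gauge from where it was at the start of the episode below 0.01 m and value of joint latch below 0.003 m), for 0.1 s.
2. the latch is squeezed in beyond 6 mm while the gauge still sits on the ball (value of joint latch above 0.006 m and distance of gauge from where it was at the start of the episode below 0.01 m), for 0.1 s.
At the end, for the whole second after the job is handed in: The gauge is held still by the fingers on its squeezed latch (beyond 6 mm), 70 to 180 mm above its docked height, over the dock (within 60 mm sideways), within 0.2 rad of level, touching neither stand nor pin, with the jaw slide still at its setting on the pin (27 to 33.5 mm) (height (world z) of gauge between 0.14 and 0.25 m and horizontal distance between gauge and stand below 0.06 m and angle between gauge's own z axis and vertical below 0.2 rad and linear speed of gauge below 0.03 m/s and value of joint latch above 0.006 m and contact force between the fingers and latch above 2 N and value of joint jaw between 0.027 and 0.0335 m and contact force between gauge and stand below 0.1 N and contact force between gauge and master_pin below 0.1 N); the arm keeps its last pose, push and grip.
It fails at once if a bystander is moved more than 30 mm (distance of any of hex_key, gap_gauge, tape_roll, beaker_100 from where it was at the start of the episode above 0.03 m).
It also fails if it takes over 58 s, if anything falls off the work surface, if the arm or the gripper's body presses on something with over 40 N, if the wrist force passes 120 N, or if a joint passes its speed limit or range.

## Robot

A 6-joint arm with a two-finger parallel gripper is mounted at the origin on a cart in front of the work surface, level with it; the furniture and walls round the work are solid. World frame = base frame: x ahead of the robot, y to its left, z up, the work surface at z = 0. Lengths are in m, angles in rad, forces in N, time in s.
With the tool pointing down it reaches from about 0.425 to 0.95 m from the base axis. Payload 3.5 kg.
Tool frame: the origin (TCP) lies on the centre line of the jaws, within the pads' length; the fingertips stand 17 mm ahead of it and the grasp point (between the pads) lies 2 mm behind it; z points along the fingers, y is the line along which they close (so a half turn about z gives the same grasp; the last joint's range is limited). The gripper opens to 85 mm and grips with 20 to 120 N. Pads are 22 mm wide; open, the fingers measure 114 mm over their backs; the gripper's body (76 mm by 85 mm) begins 54 mm behind the grasp point. The pads swing forward as they close: fully open they stand 13 mm farther back than shut.
Start: joints at [-0.15, 0.286, 1.577, -0, 1.279, -0.15], TCP at [0.675, 0, 0.248] pointing down, gripper open.
Joint ranges: [-2.77, 2.77], [-0.9, 2.22], [0.21, 2.48], [-1.53, 4.67], [0.24, 2.81], [-2.84, 2.84]. Speed limits (rad/s): [2.79, 2.79, 3.14, 3.14, 3.14, 3.14].

## Interface

Orientations are given as a unit quaternion [x, y, z, w].
In Python, from plant import ctrl gives the robot as it stands. The module is installed in compiled form; this text tells all that it offers.
- The arm moves only by the tool drive_tool, never from a script. Its argument "moves" is a list of rows, each a list of 3 entries, a list of its own where there are three numbers: the turn, a rotation vector about the tool's x, y, z in rad, then the shift along the tool's x, y, z in m, then the finger opening in m, from 0 to 0.0854. A call has 1 to 5 rows; each row shifts and turns the commanded pose from where the row before left it, along the tool's axes as they then stand; what a row does not reach is not made up. A row lasts 1/8 s, in which the tool goes at most 62.5 mm and 10.7 degrees, less where a joint would pass 70% of its speed; a pose out of reach is approached as far as the arm can. A call with a gripper value outside its range is refused whole. The fingers move at their own pace and stop on an object; "grip_force" is the grip in N (left out, the last holds). Time passes only in rows, so rows that do not move let the fingers close. It gives the time, the measured TCP pose, the force, the opening and the grip force at its end, in the units of the state.
- ctrl.get_state(): the state, without advancing time (a new reading comes with each control period).
- ctrl.read_camera(name): name is "scene" or "side" or "wrist"; returns a dict with "image" (400x640x3 uint8, red, green, blue), "fx", "fy", "cx", "cy" (pixels), "R" (3x3) and "t" (3): a world point X has camera coordinates R X + t. Camera axes: x right, y down, z forward; pixel columns grow to the right and rows downward; lengths in m; the calibration is good to about 2 mm. A picture is of the moment at which its call begins. There is no depth.
- ctrl.sign_off(): hands the job in; it is judged then, once.
The state is a dict: "time": time; "qpos": joint angles; "dq": joint speeds; "joint_efforts": joint torques, N m; "eef_pos": TCP position; "tcp_rot": TCP orientation; "contact_force": force on the tool from outside, world axes, zero at the start; "wrist_torque": the same for the moment, N m; "opening": opening from 0.0 (shut) to 1.0 (fully open); "finger_force": force on a finger pad.
Only numpy, scipy, OpenCV 4.12 (cv2) and the standard library are available. Lean on these libraries where they do the work, as an engineer would, in place of code of your own. Each camera call takes 0.05 s, during which the arm holds its last target. There are 200 camera calls.

## Working session

There is one attempt and no reset: what is moved stays moved. The work goes in short steps, Python scripts to look and compute and a tool call to move; the robot and the scene stay as the last step left them, time stands still between calls to the robot, and variables do not carry over. Pictures are saved under pics/ and viewed, at most 10 in all, crops included, and the job is handed in when it is done.

Besides the shell and the picture viewer there is one more tool, called as name([rows], argument=value, ...), one row to a line, values as JSON. drive_tool: Moves the arm, as the interface text tells. Its arguments: {"type":"object","properties":{"moves":{"type":"array","items":{"type":"array"}},"grip_force":{"type":"number"}},"required":["moves"]}

```bash
mkdir -p pics; cat > h.py <<'E'
import numpy as np, cv2
from plant import ctrl
def snap(n,f):
    c=ctrl.read_camera(n); cv2.imwrite(f'pics/{f}.png',c['image'][:,:,::-1])
    np.savez(f'pics/{f}.npz',**{k:c[k] for k in ('fx','fy','cx','cy','R','t')}); return c
def load(f): return np.load(f'pics/{f}.npz')
def proj(c,X):
    p=np.asarray(X)@np.array(c['R']).T+c['t']; return np.stack([c['fx']*p[...,0]/p[...,2]+c['cx'],c['fy']*p[...,1]/p[...,2]+c['cy']],-1)
def onz(c,u,v,z):
    R=np.array(c['R']); o=-R.T@c['t']; d=R.T@np.array([(u-c['cx'])/c['fx'],(v-c['cy'])/c['fy'],1]); return o+d*(z-o[2])/d[2]
E
python3 - <<'E'
from h import *
for n in ('scene','side','wrist'):
    c=snap(n,n+'0'); print(n,c['fx'],-np.array(c['R']).T@c['t'])
a=cv2.imread('pics/scene0.png');b=cv2.imread('pics/side0.png')
print({k:np.round(v,3) for k,v in ctrl.get_state().items()})
E
```

```text
scene 439.4828758804693 [0.22701708 0.67029965 0.63750367]
side 477.31315901473096 [0.56479878 0.89828431 0.44005829]
wrist 277.58348337314345 [0.67519343 0.08168866 0.37317577]
{'time': np.float64(0.15), 'qpos': array([-0.15 ,  0.287,  1.578, -0.   ,  1.279, -0.15 ]), 'dq': array([ 0.001, -0.002, -0.004, -0.001, -0.   ,  0.001]), 'joint_efforts': array([ 1.0000e-03, -4.0660e+01, -2.9314e+01, -0.0000e+00,  4.0000e-03,
       -0.0000e+00]), 'eef_pos': array([0.675, 0.   , 0.247]), 'tcp_rot': array([ 0.707,  0.707, -0.001, -0.001]), 'contact_force': array([-0.917, -0.312, -0.018]), 'wrist_torque': array([ 0.052, -0.01 ,  0.069]), 'finger_force': np.float64(0.0), 'opening': np.float64(1.0)}
```

View pics/scene0.png

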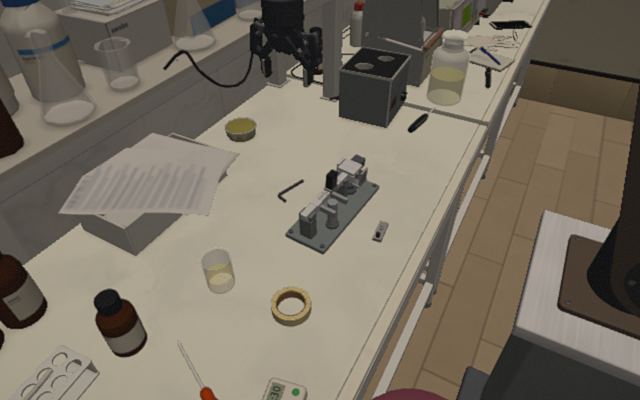

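View pics/wrist0.png

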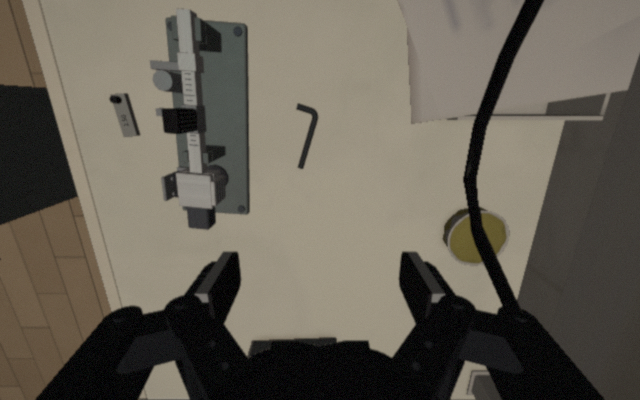

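The scene shows the stand at about (335,215), and the wrist view shows the gauge beam running up the image (world +y) with its coupler at (196,190), jaw grip at (180,120) and pin at (163,79). The latch plate is at (170,187), on the robot's side.

```bash
python3 - <<'E'
from h import *
a=cv2.imread('pics/wrist0.png')[0:240,90:260]
b=cv2.imread('pics/scene0.png')[140:260,270:400]
A=cv2.resize(a,None,fx=2.5,fy=2.5,interpolation=cv2.INTER_CUBIC)
B=cv2.resize(b,None,fx=2.8,fy=2.8,interpolation=cv2.INTER_CUBIC)
o=np.zeros((600,800,3),np.uint8);o[:A.shape[0],:A.shape[1]]=A;o[:B.shape[0],430:430+B.shape[1]]=B
cv2.imwrite('pics/crop0.png',o)
c=load('wrist0')
for u,v,z in [(247,23,.012),(248,213,.012),(166,18,.012),(163,79,.074),(180,120,.111),(196,190,.079)]: print(u,v,onz(c,u,v,z).round(4))
E
```

```text
247 23 [0.5922 0.1723 0.012 ]
248 213 [ 0.5746 -0.0586  0.012 ]
166 18 [0.501  0.1773 0.012 ]
163 79 [0.5188 0.1083 0.074 ]
180 120 [0.5476 0.0706 0.111 ]
196 190 [ 0.5379 -0.0053  0.079 ]
```

View pics/crop0.png

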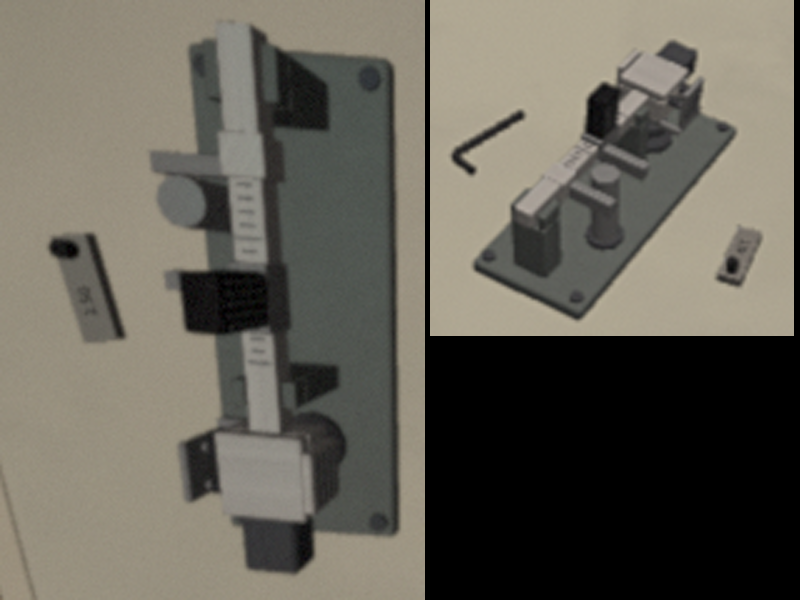

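```bash
python3 - <<'E'
from h import *
from scipy.optimize import least_squares
c=load('wrist0'); s=load('scene0')
W=[((393,57),(182,-42,12)),((398,535),(-52,-42,12)),((182,202),(112,26,74)),((217,433),(19.5,19.5,79)),((303,437),(19.5,-19.5,79)),((300,520),(-19.5,-19.5,79)),((217,513),(-19.5,19.5,79)),((219,22),(175,7,72)),((253,22),(175,-7,72))]
S=[((474,266),(182,-42,12)),((580,318),(182,50,12)),((737,128),(-52,50,12)),((607,172),(112,26,74))]
uvW=np.array([w[0] for w in W])/2.5+[90,0]; uvS=(np.array([w[0] for w in S])-[430,0])/2.8+[270,140]
XW=np.array([w[1] for w in W])/1e3; XS=np.array([w[1] for w in S])/1e3
def T(p,X):
    k=np.array([[np.cos(p[2]),-np.sin(p[2]),0],[np.sin(p[2]),np.cos(p[2]),0],[0,0,1]]); return X@k.T+[p[0],p[1],0]
def r(p,w=1,q=1): return np.concatenate([w*(proj(c,T(p,XW))-uvW).ravel(),q*(proj(s,T(p,XS))-uvS).ravel()])
for wq in ((1,1),(1,0),(0,1)):
    f=least_squares(r,[.54,0,1.6],args=wq,loss='soft_l1'); print(wq,f.x.round(4))
    if wq==(1,1): print(r(f.x).reshape(-1,2).round(1).tolist()); p=f.x
np.save('p.npy',p)
g=[onz(c,*(np.array(q)/2.5+[90,0]),.111) for q in ((183,274),(181,330),(265,334),(270,275))]
print(np.round(g,4), 'jaw grip stand coords', [((x[:2]-p[:2])@np.array([[np.cos(p[2]),-np.sin(p[2])],[np.sin(p[2]),np.cos(p[2])]])).round(4) for x in g])
E
```

```text
(1, 1) [ 0.5358 -0.006   1.4998]
[[-1.6, -0.0], [-1.5, 0.6], [-0.6, -1.0], [-2.0, -1.0], [-0.2, -0.1], [2.8, 0.3], [1.2, 0.8], [-0.9, -0.2], [0.6, 1.0], [-1.9, -2.3], [-0.7, -2.3], [-0.3, -0.9], [-1.6, 0.2]]
(1, 0) [ 0.5361 -0.006   1.4976]
(0, 1) [ 0.5332 -0.0033  1.5122]
[[0.5338 0.0796 0.111 ]
 [0.5296 0.0599 0.111 ]
 [0.5605 0.0585 0.111 ]
 [0.5652 0.0792 0.111 ]] jaw grip stand coords [array([0.0853, 0.0081]), array([0.0653, 0.0109]), array([ 0.0661, -0.02  ]), array([ 0.0871, -0.0232])]
```

drive_tool([
  [[0,0,0.071],[0,0,0],0],
  [[0,0,0],[0.01,-0.046,0],0],
  [[0,0,0],[0.01,-0.046,0],0],
  [[0,0,0],[0.01,-0.046,0],0],
  [[0,0,0],[0,0,0.03],0],
])

```text
time: 0.78
eef_pos: [0.5386, 0.0407, 0.2207]
tcp_rot: [0.731, 0.682, 0.002, 0.002]
contact_force: [0.6, 0.7, -0.3]
opening: 0.001
finger_force: 0.0
```

```bash
python3 - <<'E'
from h import *
s=ctrl.get_state();print(s['eef_pos'],s['tcp_rot'],s['opening'],s['contact_force'])
c=snap('wrist','w1');p=np.load('p.npy')
a=cv2.imread('pics/w1.png')
k=np.array([[np.cos(p[2]),-np.sin(p[2]),0],[np.sin(p[2]),np.cos(p[2]),0],[0,0,1]])
for X in [(112,26,74),(19.5,19.5,79),(19.5,-19.5,79),(-19.5,-19.5,79),(-19.5,19.5,79),(175,7,72),(175,-7,72),(182,-42,12),(182,50,12),(0,35,82),(0,-25,82)]:
    q=proj(c,k@(np.array(X)/1e3)+[p[0],p[1],0]); cv2.circle(a,tuple(int(round(v)) for v in q),2,(0,0,255),1)
cv2.imwrite('pics/w1o.png',a)
E
```

```text
[0.53861937 0.04066188 0.22071224] [0.73130272 0.68204736 0.00186254 0.00206167] 0.0012874769294219182 [ 0.61749375  0.73083448 -0.3208984 ]
```

View pics/w1o.png

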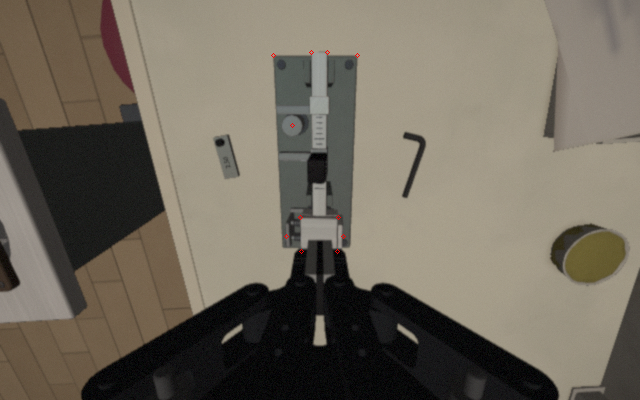

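The overlaid pose matches the picture to about 1 px: pin at (292,125), beam end at (319,53), coupler at (320,230). The closed fingers are clear behind the black grip at (318,168), so I lower them.

drive_tool([
  [[0,0,0],[0,0,0.04],0],
  [[0,0,0],[0,0,0.04],0],
  [[0,0,0],[0,0,0.036],0],
  [[0,0,0],[0,0,0],0],
])

```text
time: 1.32
eef_pos: [0.5369, 0.0399, 0.099]
tcp_rot: [0.732, 0.681, -0.003, -0.003]
contact_force: [0.0, -0.6, 0.5]
opening: -0.001
finger_force: 0.0
```

drive_tool([
  [[0,0,0],[0.006,0,0],0],
  [[0,0,0],[0.006,0,0],0],
  [[0,0,0],[0.006,0,0],0],
  [[0,0,0],[0.006,0,0],0],
])

```text
time: 1.82
eef_pos: [0.5419, 0.0641, 0.1035]
tcp_rot: [0.732, 0.682, 0.001, 0.001]
contact_force: [0.2, -3.2, 0.4]
opening: 0.003
finger_force: 2.0
```

drive_tool([
  [[0,0,0],[0.003,0,0],0],
  [[0,0,0],[0.003,0,0],0],
  [[0,0,0],[0.001,0,0],0],
])

```text
time: 2.2
eef_pos: [0.5428, 0.0659, 0.1031]
tcp_rot: [0.73, 0.683, -0.003, 0.005]
contact_force: [0.2, -19.5, 0.8]
opening: 0.001
finger_force: 9.7
```

```bash
python3 - <<'E'
from h import *
c=snap('side','s2'); p=np.load('p.npy'); k=np.array([[np.cos(p[2]),-np.sin(p[2]),0],[np.sin(p[2]),np.cos(p[2]),0],[0,0,1]])
q=proj(c,k@np.array([.07,0,.08])+[p[0],p[1],0]); print(q); u,v=[int(i) for i in q]
a=cv2.imread('pics/s2.png')[max(v-80,0):v+80,max(u-110,0):u+110]
cv2.imwrite('pics/s2c.png',cv2.resize(a,None,fx=3.5,fy=3.5,interpolation=2))
E
```

```text
[313.94125145 190.81083085]
```

View pics/s2c.png

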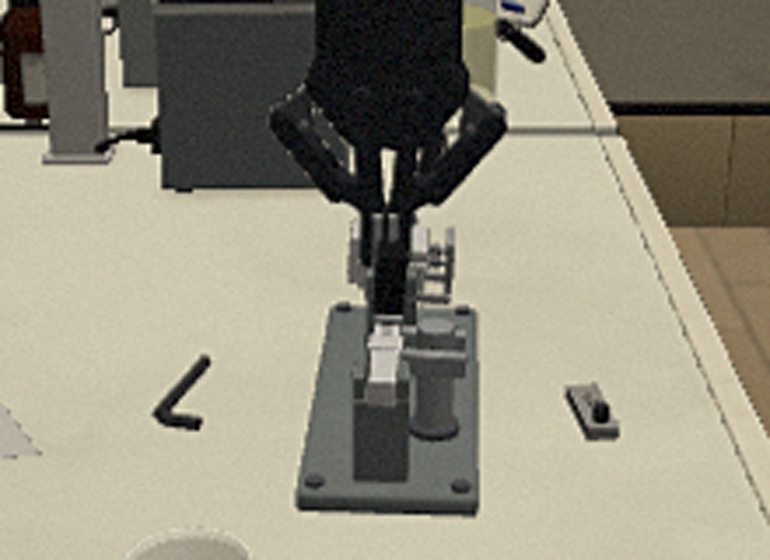

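The side view shows the fingers behind the grip and the pin at about (435,380) in the crop; the gap between jaw and pin is hidden. The wrist view should show it.

```bash
python3 - <<'E'
from h import *
p=np.load('p.npy'); k=np.array([[np.cos(p[2]),-np.sin(p[2])],[np.sin(p[2]),np.cos(p[2])]])
st=lambda c,u,v,z:((onz(c,u,v,z)[:2]-p[:2])@k*1e3).round(1)
print('jaw at w1',st(load('w1'),290,153,.066),st(load('w1'),290,160,.066))
s=ctrl.get_state();print(s['eef_pos'],s['contact_force'])
c=snap('wrist','w3'); a=cv2.imread('pics/w3.png')[20:280,200:440]
cv2.imwrite('pics/w3c.png',cv2.resize(a,None,fx=2.25,fy=2.25,interpolation=2))
E
```

```text
jaw at w1 [84.3 29.2] [77.2 29.4]
[0.54275412 0.06585183 0.10311886] [  0.46485763 -17.37450145   0.97724576]
```

View pics/w3c.png

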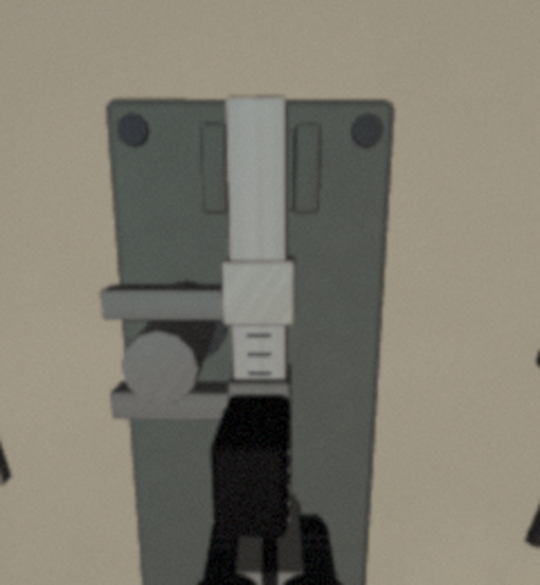

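```bash
python3 - <<'E'
from h import *
p=np.load('p.npy'); k=np.array([[np.cos(p[2]),-np.sin(p[2])],[np.sin(p[2]),np.cos(p[2])]])
c=load('w3');f=lambda u,v,z:((onz(c,u/2.25+200,v/2.25+20,z)[:2]-p[:2])@k*1e3).round(1)
print('jaw front/back',f(115,391,.066),f(210,386,.066),f(118,404,.066),'pin',f(159,368,.074),'fixed jaw front',f(110,290,.066),f(110,305,.066),'slot',f(258,262,.072),f(258,97,.072))
E
```

```text
jaw front/back [102.7  39.8] [104.2  13.9] [98.9 39.3] pin [111.5  26. ] fixed jaw front [130.1  39. ] [126.2  39.3] slot [138.    0.6] [174.7   0.6]
```

The jaw face is at stand x≈102–103, which is touching the pin, with 17 N of push and the gauge still docked. Now I back off, rise and move over the coupler.

drive_tool([
  [[0,0,0],[-0.008,0,0],0],
  [[0,0,0],[-0.012,0,0],0],
  [[0,0,0],[0,0,-0.05],0],
  [[0,0,0],[-0.025,0,-0.03],0.0854],
  [[0,0,0],[-0.025,0,0],0.0854],
])

```text
time: 2.92
eef_pos: [0.5385, 0.0004, 0.186]
tcp_rot: [0.731, 0.682, 0.002, 0.003]
contact_force: [0.5, -0.4, -0.0]
opening: 0.418
finger_force: 0.0
```

drive_tool([
  [[0,0,0],[0,0,0],0.0854],
  [[0,0,0],[0,0,0],0.0854],
  [[0,0,0],[0,0,0],0.0854],
])

```text
time: 3.3
eef_pos: [0.5363, 0.0017, 0.1817]
tcp_rot: [0.731, 0.682, -0.0, -0.001]
contact_force: [-0.1, -0.0, -0.1]
opening: 0.999
finger_force: 0.0
```

```bash
cat > e.py <<'E'
from h import *
from scipy.spatial.transform import Rotation as Ro
p=np.load('p.npy'); k=np.array([[np.cos(p[2]),-np.sin(p[2])],[np.sin(p[2]),np.cos(p[2])]])
s=ctrl.get_state(); R=Ro.from_quat(s['tcp_rot']).as_matrix()
print('stand xy mm',((s['eef_pos'][:2]-p[:2])@k*1e3).round(1),'z',s['eef_pos'][2].round(4),'toolx yaw',np.arctan2(R[1,0],R[0,0]).round(4),'want',p[2].round(4),'tilt',R[:,2].round(4),s['contact_force'].round(1),s['opening'],s['time'])
E
python3 e.py; python3 -c "
from h import *
snap('wrist','w4')"
```

```text
stand xy mm [7.7 0.1] z 0.1817 toolx yaw 1.5007 want 1.4998 tilt [-1.2e-03  6.0e-04 -1.0e+00] [-0.1 -0.  -0.1] 0.9987288207277037 3.3
```

View pics/w4.png

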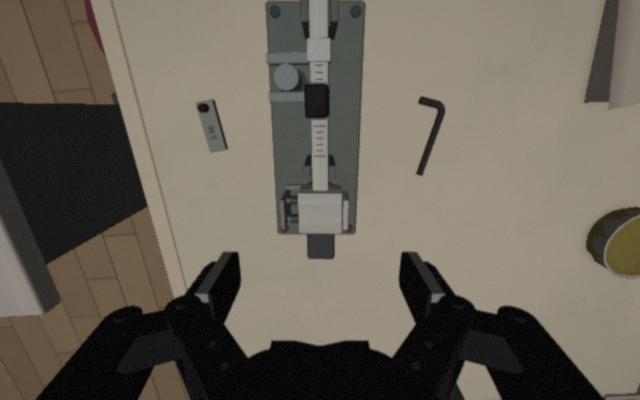

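The jaw is still against the pin, at (287,97), and the coupler top spans about (299,192)–(341,233) between the open fingers.

```bash
python3 - <<'E'
from h import *
p=np.load('p.npy'); k=np.array([[np.cos(p[2]),-np.sin(p[2])],[np.sin(p[2]),np.cos(p[2])]])
c=load('w4');f=lambda u,v,z:((onz(c,u,v,z)[:2]-p[:2])@k*1e3).round(1)
print(f(299,192,.079),f(341,192,.079),f(341,234,.079),f(299,234,.079),f(320,150,.072),f(282,212,.082),f(346,212,.082))
E
```

```text
[19.9 17.5] [ 20.  -18.7] [-19.8 -19.7] [-19.8  18.4] [54.9 -0.5] [ 2.6 32.5] [  2.7 -23.2]
```

drive_tool([
  [[0,0,0],[-0.0075,0,0.02],0.0854],
  [[0,0,0],[0,0,0.03],0.0854],
  [[0,0,0],[0,0,0.03],0.0854],
  [[0,0,0],[0,0,0.025],0.0854],
  [[0,0,0],[0,0,0.01],0.0854],
])

```text
time: 3.98
eef_pos: [0.535, -0.0059, 0.0654]
tcp_rot: [0.732, 0.682, -0.001, -0.001]
contact_force: [-0.2, 0.1, 0.6]
opening: 1.0
finger_force: 0.0
```

drive_tool([
  [[0,0,0],[0,0,0],0.0854],
  [[0,0,0],[0,0,0],0.0854],
])

```text
time: 4.22
eef_pos: [0.5371, -0.0067, 0.0685]
tcp_rot: [0.732, 0.682, 0.001, 0.001]
contact_force: [0.6, -0.1, 0.9]
opening: 0.999
finger_force: 0.0
```

```bash
python3 e.py
```

```text
stand xy mm [-0.6 -1.3] z 0.0685 toolx yaw 1.5 want 1.4998 tilt [ 2.1e-03 -4.0e-04 -1.0e+00] [ 0.6 -0.1  0.9] 0.9990997328723296 4.225
```

drive_tool([
  [[0,0,0],[0,-0.001,0.002],0.07],
  [[0,0,0],[0,0,0],0.07],
  [[0,0,0],[0,0,0],0.06],
  [[0,0,0],[0,0,0],0.055],
], grip_force=50)

```text
time: 4.72
eef_pos: [0.5344, -0.0065, 0.0653]
tcp_rot: [0.732, 0.682, -0.001, -0.001]
contact_force: [-2.7, 0.5, 3.0]
opening: 0.645
finger_force: 5.3
```

```bash
python3 e.py
```

```text
stand xy mm [-0.5  1.4] z 0.0653 toolx yaw 1.5 want 1.4998 tilt [-1.9e-03  2.0e-04 -1.0e+00] [-2.7  0.5  3. ] 0.6452425239610308 4.725
```

drive_tool([
  [[0,0,0],[0,0,0],0.045],
  [[0,0,0],[0,0,0],0.045],
  [[0,0,0],[0,0,0],0.04],
  [[0,0,0],[0,0,0],0.04],
])

```text
time: 5.22
eef_pos: [0.5358, -0.0068, 0.0657]
tcp_rot: [0.732, 0.682, 0.0, 0.001]
contact_force: [0.2, 0.1, 1.9]
opening: 0.59
finger_force: 54.6
```

```bash
python3 e.py
```

```text
stand xy mm [-0.7  0. ] z 0.0657 toolx yaw 1.4998 want 1.4998 tilt [ 1.5e-03 -4.0e-04 -1.0e+00] [0.2 0.1 1.9] 0.5898489615926035 5.225
```

The opening is 50.4 mm at 55 N, so the latch is fully in, and there is almost no side load. Lifting.

drive_tool([
  [[0,0,0],[0,0,-0.004],0.04],
  [[0,0,0],[0,0,-0.004],0.04],
  [[0,0,0],[0,0,-0.004],0.04],
])

```text
time: 5.6
eef_pos: [0.5342, -0.0064, 0.0766]
tcp_rot: [0.732, 0.682, -0.001, -0.001]
contact_force: [-0.4, -0.9, -6.0]
opening: 0.585
finger_force: 53.7
```

Only the gauge's weight shows (6 N), so it is free of the ball. I keep lifting.

drive_tool([
  [[0,0,0],[0,0,-0.008],0.04],
  [[0,0,0],[0,0,-0.01],0.04],
  [[0,0,0],[0,0,-0.015],0.04],
  [[0,0,0],[0,0,-0.02],0.04],
  [[0,0,0],[0,0,-0.02],0.04],
])

```text
time: 6.22
eef_pos: [0.5353, -0.0065, 0.152]
tcp_rot: [0.732, 0.682, 0.0, 0.0]
contact_force: [-0.4, -0.3, -5.1]
opening: 0.589
finger_force: 53.8
```

drive_tool([
  [[0,0,0],[0,0,-0.015],0.04],
  [[0,0,0],[0,0,0],0.04],
  [[0,0,0],[0,0,0],0.04],
  [[0,0,0],[0,0,0],0.04],
  [[0,0,0],[0,0,0],0.04],
])

```text
time: 6.85
eef_pos: [0.5347, -0.0065, 0.1644]
tcp_rot: [0.732, 0.682, -0.0, -0.001]
contact_force: [0.0, 0.4, -4.6]
opening: 0.587
finger_force: 53.6
```

```bash
python3 e.py; python3 - <<'E'
from h import *
c=snap('scene','f'); w=snap('wrist','fw')
a=cv2.imread('pics/f.png')[90:290,250:420]; b=cv2.imread('pics/fw.png')[0:300,170:470]
A=cv2.resize(a,None,fx=2.2,fy=2.2,interpolation=2);B=cv2.resize(b,None,fx=1.4,fy=1.4,interpolation=2)
o=np.zeros((440,800,3),np.uint8);o[:A.shape[0],:A.shape[1]]=A;o[:B.shape[0],378:378+B.shape[1]]=B
cv2.imwrite('pics/fo.png',o)
E
```

```text
stand xy mm [-0.5  1.1] z 0.1644 toolx yaw 1.4997 want 1.4998 tilt [-1.6e-03  4.0e-04 -1.0e+00] [ 0.   0.4 -4.6] 0.5867389692457553 6.85
```

View pics/fo.png

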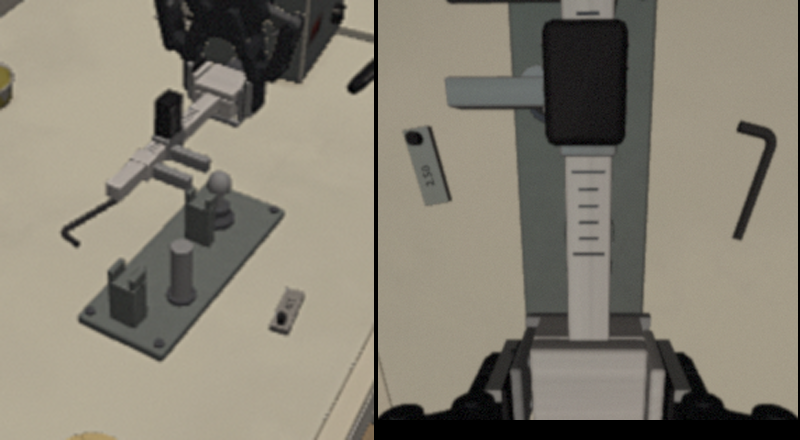

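The gauge is off the ball (ball visible at (220,182), pin at (181,250)). It hangs level about 10 cm up, with the jaw setting kept and the bystanders where they were.

```bash
python3 -c "
from plant import ctrl
print(ctrl.sign_off())"
```

```text
the job is handed in; nothing more can be done
None
```

The jaw was slid shut onto the master pin, and the gauge was lifted off with the latch squeezed; it was held level and still about 10 cm above its dock when I handed the job in, but the hand-in returned no verdict.

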